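# Fit the pivot bush, then hold the cast lever level over its pin

### The arm

A 6-joint arm with a two-finger parallel gripper is mounted at the origin on a cart in front of the work surface, level with it; the furniture and walls round the work are solid. World frame = base frame: x ahead of the robot, y to its left, z up, the work surface at z = 0. Lengths are in mm, angles in rad, forces in N, time in s.
With the tool pointing down it reaches from about 350 to 875 mm from the base axis. Payload 4.2 kg.
Tool frame: the origin (TCP) lies between the finger pads; the fingertips stand 25 mm ahead of it and the grasp point (between the pads) lies 6 mm ahead of it; z points along the fingers, y is the line along which they close (so a half turn about z gives the same grasp; the last joint's range is limited). The gripper opens to 85 mm and grips with 20 to 120 N. Pads are 22 mm wide; open, the fingers measure 114 mm over their backs; the gripper's body (76 mm by 85 mm) begins 54 mm behind the grasp point. The pads swing forward as they close: fully open they stand 13 mm farther back than shut.
Start: joints at [0.259, 0.385, 0.008, 0, -1.194, -0.259], TCP at [624.979, 0.025, 256.312] pointing down, gripper open.
Joint ranges: [-3.14, 3.14], [-1.21, 2.06], [-1.07, 1.41], [-3.16, 2.05], [-2.99, -0.16], [-3.1, 3.1]. Speed limits (rad/s): [2.79, 2.79, 3.14, 3.14, 3.14, 3.14].

### API

Orientations are given as a unit quaternion [x, y, z, w].
In Python, from bench import arm gives the robot as it stands.
- The arm moves only by the shell command python3 -m pendant 'ROWS'. ROWS is JSON, a list of rows, each a list of 7 numbers: the shift along the tool's x, y, z in m, then the turn, a rotation vector about the tool's x, y, z in degrees, then the finger opening in m, from 0 to 0.0854. In form: [[x, y, z, wx, wy, wz, fingers], ...]. A call has 1 to 12 rows; each row shifts and turns the commanded pose from where the row before left it, along the tool's axes as they then stand; what a row does not reach is not made up. A row lasts 1/10 s, in which the tool goes at most 50 mm and 8.59 degrees, less where a joint would pass 70% of its speed; a pose out of reach is approached as far as the arm can. A call is refused whole if a number of a shift passes 0.05 or a number of a turn 8.59, either way. A call with a gripper value outside its range is refused whole. The fingers move at their own pace and stop on an object; the grip force is fixed at half the most. Time passes only in rows, so rows that do not move let the fingers close. It gives the time, the measured TCP pose, the force, the opening and the grip force at its end, in the units of the state.
- arm.read_state(): the state, without advancing time (a new reading comes with each control period).
- arm.get_image(name): name is "scene" or "side" or "wrist"; returns a dict with "image" (420x560x3 uint8, red, green, blue), "fx", "fy", "cx", "cy" (pixels), "xyz" and "rotation" of the camera in the world. Camera axes: x right, y down, z forward; pixel columns grow to the right and rows downward; lengths in mm; the calibration is good to about 2 mm. A picture is of the moment at which its call begins. There is no depth.
- arm.job_done(): hands the job in; it is judged then, once.
The state is a dict: "clock": time; "joints": joint angles; "joint_vel": joint speeds; "joint_efforts": joint torques, N m; "position": TCP position; "ee_rot": TCP orientation; "contact_force": force on the tool from outside, world axes, zero at the start; "wrist_torque": the same for the moment, N m; "gripper_width": finger opening in mm; "grasp_force": force on a finger pad.
Only numpy, scipy, OpenCV 4.12 (cv2) and the standard library are available. Lean on these libraries where they do the work, as an engineer would, in place of code of your own. Each camera call takes 0.05 s, during which the arm holds its last target. There are 200 camera calls.

### The job

Two alike flanged brass bushes lie on the bench: find which one slides fully home on the pin of the pivot plate without forcing and leave it on the pin, flange down, and put the one that does not fit in the round steel scrap dish. Then pick up the cast lever by its balance point, carry it level, and hold it level in the gripper a few centimetres clear above the plate, its big bore centred over the pin and its small eye over the stop screw, so that I can oil the bush before it is lowered. Finish still holding it there, do not put it down, and leave the other things on the bench alone.

Things in the scene. Friction and masses are not known exactly. Their poses are not given: they have to be found in the camera images.
- pivot_plate: pivot plate, fixed to the bench: flat bare steel plate 200 x 62 and 10 thick (x from -40 to +160, y from -31 to +31). Upright steel pin near one end, small block with an upright stop screw near the other. Origin on the pin's axis at the plate's underside (bench level); x points along the plate from the pin to the stop screw, z up
- pin_seat (a point): centre of the round steel shoulder (32 diameter, 18 above the bench) on which a bush's flange rests when it is fully home; axes as the plate's. The pin stands on it: 14 diameter, straight for 26, then a tapered nose 6 long that ends 9 across
- pin_tip (a point): top of the pin, on its axis, 50 above the bench (32 above the shoulder)
- stop_top (a point): top of the stop screw, 130 from the pin's axis along the plate's x, 34 above the bench; the lever's eye will rest on it
- bush_a: flanged brass bush, 24 high, about 60 g, standing flange down: flange 30 diameter, 4 thick; round body above it 22 diameter (grip this). Origin: centre of the flange's underside, z up. The two look alike outside; one has a 16 bore and slides down the pin, the other a 12.4 bore and stops on the pin's nose, about 30 above the seat. Which is which must be found by trying (or looking into the bores)
- bush_b: flanged brass bush, 24 high, about 60 g, standing flange down: flange 30 diameter, 4 thick; round body above it 22 diameter (grip this). Origin: centre of the flange's underside, z up. The two look alike outside; one has a 16 bore and slides down the pin, the other a 12.4 bore and stops on the pin's nose, about 30 above the seat. Which is which must be found by trying (or looking into the bores)
- scrap_dish: scrap dish: shallow round open steel dish on a black rubber foot, on the white sheet of the repair mat left of the robot's middle, fixed. Rim 88 across and 18 above its underside, wall 2 thick, flaring; inner floor 4.5 above its underside and about 70 across. Origin at the centre of its underside, which is 4 above the bench; z up
- offset_lever: cast dark steel lever, about 0.36 kg, lying flat. Big boss 40 diameter, 24 high, 24 bore; straight arm 14 wide and 20 high from bench level, parallel between 35 and 75 from the bore's axis (grip across it here); then 11 wide, cranked up to a small eye, 22 diameter, 12 to 32 above the underside, 130 from the bore. Origin: bore axis at the underside; x to the eye, z up
- lever_balance (a point): the lever's balance point (centre of mass): 47 from the bore's axis towards the eye, on the arm's midline, 13 above the underside; much nearer the big boss than the middle of the lever
- lever_bore (a point): centre of the big bore at the lever's underside
- lever_eye (a point): centre of the small eye at the eye's lower face (12 above the lever's underside)
- oil_bottle: white oil dropper bottle, 33 diameter, 113 high, standing; origin under its centre; not to be disturbed
- loose_gear: small steel gear, 29 diameter, 13 high, lying; origin under its centre; not to be disturbed
- loose_ring_nut: black ring nut, 21 diameter, 15 high; origin under its centre; not to be disturbed
- loose_hub_gear: steel gear with a small hub, 30 diameter, 13 high, lying; origin under its centre; not to be disturbed
- curved_catch: small black curved catch lever, 42 x 38 x 11, lying; origin under its middle; not to be disturbed

How it is judged:
By the outcome, as a careful person would: the job done as asked, in the order asked, and still so for the second after the job is handed in, while the arm keeps its last pose, push and grip.
It also fails if it takes over 72 s, if anything falls off the work surface, if the arm or the gripper's body presses on something with over 40 N, if the wrist force passes 120 N, or if a joint passes its speed limit or range.

## Working session

There is one attempt and no reset: what is moved stays moved. The work goes in short steps, Python scripts to look and compute and a shell command to move; the robot and the scene stay as the last step left them, time stands still between calls to the robot, and variables do not carry over. Pictures are saved under pics/ and viewed, at most 13 in all, crops included, and the job is handed in when it is done.

```bash
ls; mkdir -p pics
cat > h.py <<'E'
import numpy as np, cv2
from bench import arm
def shot(cam,name):
    d=arm.get_image(cam); im=np.ascontiguousarray(d["image"][:,:,::-1]); cv2.imwrite(f"pics/{name}.png",im)
    import pickle; pickle.dump({k:v for k,v in d.items()},open(f"pics/{name}.pkl","wb")); return d
def load(name):
    import pickle; return pickle.load(open(f"pics/{name}.pkl","rb"))
def R(d):
    r=np.array(d["rotation"],float)
    if r.size==9: return r.reshape(3,3)
    from scipy.spatial.transform import Rotation as Ro
    return Ro.from_quat(r.ravel()).as_matrix()
def ray(d,u,v,z):
    q=R(d)@np.array([(u-d["cx"])/d["fx"],(v-d["cy"])/d["fy"],1]); c=np.array(d["xyz"],float)
    return c+q*(z-c[2])/q[2]
def proj(d,p):
    q=R(d).T@(np.array(p,float)-np.array(d["xyz"])); return np.array([d["fx"]*q[0]/q[2]+d["cx"],d["fy"]*q[1]/q[2]+d["cy"]])
E
python3 - <<'E'
from h import *
for c in ["scene","side","wrist"]:
    d=shot(c,c+"0"); print(c,d["fx"],d["cx"],d["cy"],d["xyz"],np.round(R(d),3).tolist())
s=arm.read_state();print(s)
ims=[cv2.imread(f"pics/{c}0.png") for c in ["scene","side"]]
E
```

```text
pics
scene 497.2463035059748 279.58742069927655 203.05981209050054 [139.1671236  763.52064642 889.49393834] [[-0.903, -0.287, 0.32], [-0.429, 0.636, -0.641], [-0.02, -0.716, -0.698]]
side 537.2080375705494 276.54478212941444 207.89202167812437 [  427.07149431 -1004.14078432   699.99560628] [[0.996, -0.044, 0.078], [-0.089, -0.522, 0.849], [0.003, -0.852, -0.523]]
wrist 307.15630709422976 278.1134651213503 207.0037452062814 [624.27979367 -81.63951234 372.52259795] [[-1.0, 0.002, -0.002], [0.001, 0.949, 0.316], [0.003, 0.316, -0.949]]
{'clock': 0.15, 'joints': array([ 2.58595297e-01,  3.85373495e-01,  6.97731747e-03, -3.39827872e-04,
       -1.19401410e+00, -2.58599407e-01]), 'joint_vel': array([-9.12804125e-04, -2.69312922e-03,  3.04072933e-03,  8.32415985e-04,
       -7.22388634e-04,  7.24439699e-05]), 'joint_efforts': array([-6.03353892e-04, -3.92678475e+01,  1.88581592e+01,  4.18858320e+00,
       -3.39302780e-03,  5.70479813e-06]), 'position': array([6.24614414e+02, 1.48246177e-02, 2.55493247e+02]), 'ee_rot': array([-7.07060792e-01,  7.07152290e-01,  5.42254376e-04, -6.18156735e-04]), 'contact_force': array([ 0.606159  , -0.70055823,  0.92720428]), 'wrist_torque': array([0.0206863 , 0.02401232, 0.02024886]), 'grasp_force': 0.0, 'gripper_width': 85.14238826432839}
```

View pics/scene0.png

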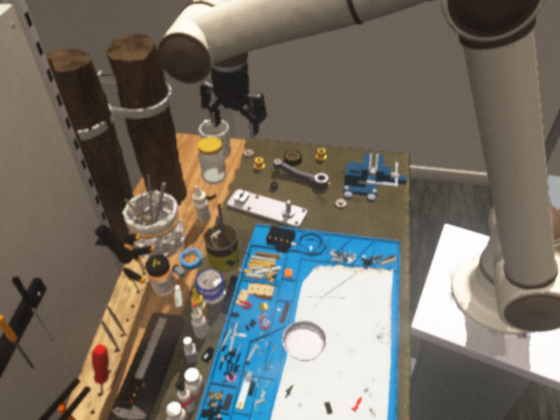

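View pics/wrist0.png

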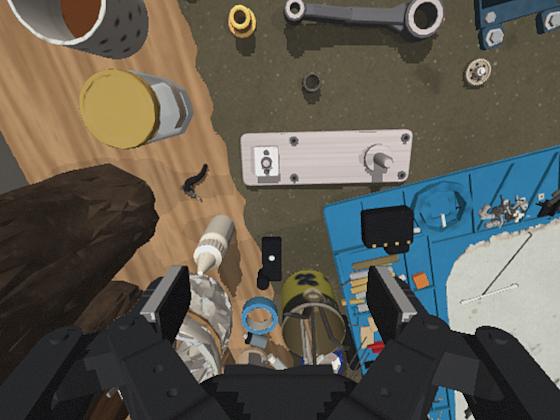

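The scene view shows the bushes at about (259,163) and (321,155), the lever from its eye at (280,163) to its bore at (320,180), the plate at (268,207) and the dish at (304,340). In the wrist view, the pin is at (380,157), the stop at (266,160), one bush at (242,20), the lever eye at (295,8) and its bore at (424,17).

Run:
```python
from h import *
s=load("scene0");w=load("wrist0")
for n,d,u,v,z in [("bushA",s,259,160,22),("bushB",s,321,152,22),("bore",s,320,179,24),("eye",s,280,162,32),("pin",s,289,205,50),("stop",s,238,196,34),("dishrim",s,304,336,22),
 ("bushA",w,242,18,22),("eye",w,295,8,32),("bore",w,424,17,24),("pin",w,388,160,50),("stop",w,266,160,34)]:
    print(n,np.round(ray(d,u,v,z),1))
im=cv2.imread("pics/side0.png"); cv2.imwrite("pics/side0c.png",cv2.resize(im[80:380,130:530],None,fx=2,fy=2,interpolation=cv2.INTER_CUBIC))
```

```text
bushA [ 661.2 -163.8   22. ]
bushB [ 519.  -265.6   22. ]
bore [ 478.1 -157.1   24. ]
eye [ 599.4 -168.7   32. ]
pin [500.4 -11.4  50. ]
stop [637.3  -2.9  34. ]
dishrim [332.9 283.8  22. ]
bushA [ 659.3 -163.8   22. ]
eye [ 607.1 -169.8   32. ]
bore [ 478.5 -164.1   24. ]
pin [507.7 -26.2  50. ]
stop [636.9 -23.7  34. ]
```

View pics/side0c.png

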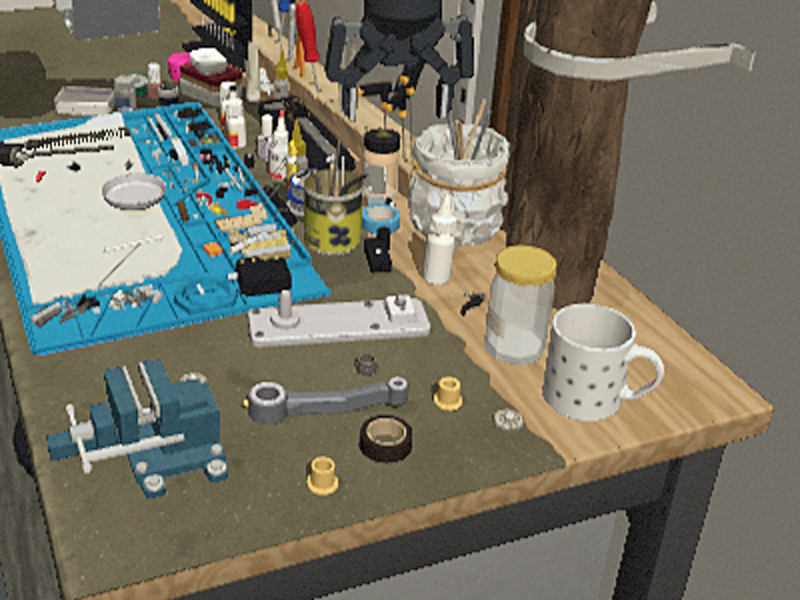

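The side crop shows one bush at (448,382) and the other at (322,463), with the lever bore at (267,397), the pin at (286,300) and the stop at (402,303). Next I move the wrist camera over the bushes and lever.

```bash
python3 -m pendant '[[0.045,0.01,0,0,0,0,0.085],[0.045,0.01,0,0,0,0,0.085],[0.045,0.01,0,0,0,0,0.085],[0.045,0.005,0,0,0,0,0.085],[0,0,0,0,0,0,0.085],[0,0,0,0,0,0,0.085],[0,0,0,0,0,0,0.085]]'
python3 - <<'E'
from h import *
d=shot("wrist","wrist1"); s=arm.read_state(); print(s["position"],s["contact_force"])
s=load("side0"); print(ray(s,354,267,24),ray(s,291,309,24),"pin",ray(s,273,226,50),"stop",ray(s,331,229,34))
for p in [(660,-164,24),(519,-266,24),(478,-164,24)]: print(proj(d,p))
E
```

```text
clock: 0.85
position: [590.0, -179.4, 256.0]
ee_rot: [0.707, -0.707, -0.0, 0.0]
contact_force: [0.4, 1.3, 0.3]
gripper_width: 85.1
grasp_force: 0.0
[ 590.15507475 -178.96767007  256.10835262] [-0.03761665  0.31501129 -0.49008212]
[ 664.44943856 -151.05327304   24.        ] [ 522.31453841 -264.66093721   24.        ] pin [509.13401339 -25.35409103  50.        ] stop [638.87544886 -24.16439906  34.        ]
[218.15285985 191.47006245]
[343.5835198  99.7049696]
[372.58064868 191.33588462]
```

View pics/wrist1.png

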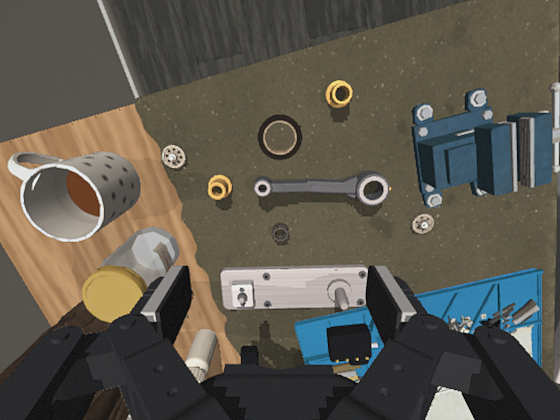

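The view shows the bushes at (219,187) and (339,94), the lever eye at (263,187) and its bore at (373,189), the pin at (341,292), the stop at (241,295), and a black ring at (280,137) between them. I enlarge the bushes, lever and plate parts.

Run:
```python
from h import *
im=cv2.imread("pics/wrist1.png")
def c(u,v,r): return cv2.resize(im[v-r:v+r,u-r:u+r],(260,260),interpolation=cv2.INTER_CUBIC)
o=np.vstack([np.hstack([c(219,187,20),c(339,94,20),c(373,189,26)]),np.hstack([c(263,187,20),c(341,292,26),c(241,295,26)])])
cv2.imwrite("pics/z1.png",o)
hsv=cv2.cvtColor(im,cv2.COLOR_BGR2HSV); d=load("wrist1")
for (u,v) in [(219,187),(339,94)]:
    m=np.zeros(im.shape[:2],np.uint8); m[v-20:v+20,u-20:u+20]=cv2.inRange(hsv[v-20:v+20,u-20:u+20],(15,110,90),(35,255,255))
    cs,_=cv2.findContours(m,cv2.RETR_EXTERNAL,cv2.CHAIN_APPROX_NONE); k=max(cs,key=cv2.contourArea); print(cv2.boundingRect(k),cv2.minEnclosingCircle(k))
```

```text
(208, 174, 24, 26) ((218.63157653808594, 186.6842041015625), 12.905571937561035)
(325, 80, 28, 28) ((338.25, 93.75), 14.25229263305664)
```

View pics/z1.png

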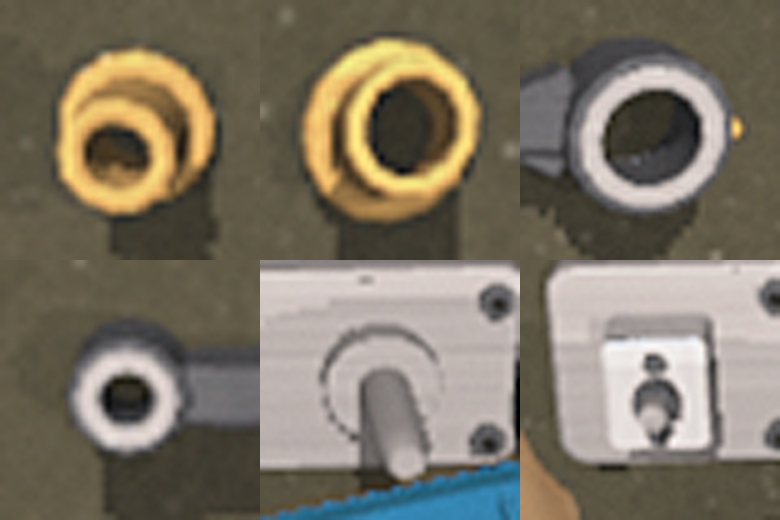

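Top row: the bush near the lever's eye has the small bore (ratio about 0.55), and the far bush has the large one (about 0.7). So the far bush (about 520,-265) should fit, and the one at about (660,-164) is scrap. The lever bore, eye, pin and stop are all clear in this crop.

Run:
```python
from h import *
d=load("wrist1")
for n,u,v,z in [("scrapbush",216.7,190.1,24),("fitbush",341.7,92.4,24),("bore",373.2,190,24),("eye",262,187.8,32),("pintip",343.8,306,50),("shoulder",339,290.6,18),("stop",241.6,299.6,34)]:
    print(n,np.round(ray(d,u,v,z),1))
b=ray(d,373.2,190,24);e=ray(d,262,187.8,32);p=ray(d,343.8,306,50);s=ray(d,241.6,299.6,34)
for a,c in((b,e),(p,s)): w=(c-a)[:2]; print(np.hypot(*w),np.degrees(np.arctan2(w[1],w[0])))
# side view triangulation of yellow and dish by mask in scene
im=cv2.imread("pics/side0.png"); hsv=cv2.cvtColor(im,cv2.COLOR_BGR2HSV); sd=load("side0")
for q in [(660,-164,24),(519,-266,24),(508,-25,50),(637,-24,34)]: print(np.round(proj(sd,q)),np.round(proj(load("scene0"),q)))
sc=load("scene0"); print("dish side",ray(sd,197,175,22),"scene",ray(sc,304,340,22))
```

```text
scrapbush [ 661.6 -165.7   24. ]
fitbush [ 521.5 -273.4   24. ]
bore [ 477.4 -165.6   24. ]
eye [ 607.8 -170.5   32. ]
pintip [507.8 -23.5  50. ]
shoulder [507.8 -24.4  18. ]
stop [636.7 -21.7  34. ]
130.5002275195263 -2.157336343995149
128.89266376507192 0.7991962372524027
[353. 271.] [259. 159.]
[289. 310.] [321. 151.]
[272. 226.] [288. 201.]
[330. 229.] [242. 191.]
dish side [330.72721538 280.08478876  22.        ] scene [329.38419626 291.86708218  22.        ]
```

```bash
python3 -m pendant '[[0.0225,0.0173,0.0365,0,0,0,0.05],[0.0225,0.0173,0.0365,0,0,0,0.05],[0.0225,0.0172,0.0365,0,0,0,0.05],[0.0225,0.0172,0.0365,0,0,0,0.05],[0,0,0,0,0,0,0.05],[0,0,0,0,0,0,0.05],[0,0,0,0,0,0,0.05]]'
python3 - <<'E'
from h import *
d=shot("wrist","wrist2"); s=arm.read_state(); print(s["position"])
for p in [(521,-269,24),(521,-269,0)]: print(proj(d,p))
im=cv2.imread("pics/wrist2.png");cv2.imwrite("pics/w2.png",im[120:420,140:420])
hsv=cv2.cvtColor(im,cv2.COLOR_BGR2HSV); m=cv2.inRange(hsv,(15,110,90),(35,255,255))
cs,_=cv2.findContours(m,cv2.RETR_CCOMP,cv2.CHAIN_APPROX_NONE)
for k in cs:
    if cv2.contourArea(k)>60: print(cv2.boundingRect(k),cv2.minEnclosingCircle(k),cv2.contourArea(k), cv2.fitEllipse(k))
E
```

```text
clock: 1.6
position: [523.0, -269.3, 111.8]
ee_rot: [0.708, -0.706, 0.002, -0.001]
contact_force: [-0.1, 0.2, 0.7]
gripper_width: 49.9
grasp_force: 0.0
[ 523.07768022 -269.238064    112.03325083]
[280.57826795 225.22665066]
[280.42617513 213.97293688]
(0, 356, 15, 24) ((4.5, 367.5), 12.349188804626465) 86.0 ((6.250299453735352, 369.33135986328125), (5.805966854095459, 26.784160614013672), 146.82138061523438)
(43, 312, 31, 44) ((56.5, 333.5), 23.92707061767578) 320.0 ((61.21238708496094, 336.7919616699219), (10.111604690551758, 53.627899169921875), 148.09033203125)
(105, 310, 16, 13) ((112.5, 316.0), 9.60478687286377) 62.5 ((111.21923828125, 314.91717529296875), (4.992541313171387, 19.26030158996582), 50.70616149902344)
(0, 249, 62, 125) ((25.0, 310.0), 65.0000991821289) 2786.5 ((24.563186645507812, 318.92449951171875), (47.2988395690918, 115.00634765625), 161.81419372558594)
(261, 192, 39, 43) ((279.8333435058594, 212.8333282470703), 21.246002197265625) 1200.0 ((280.0782165527344, 212.13079833984375), (36.871055603027344, 41.735965728759766), 178.62484741210938)
(269, 210, 21, 12) ((279.0, 217.0), 10.440406799316406) 152.5 ((279.1512145996094, 215.27769470214844), (10.582043647766113, 19.773183822631836), 78.37518310546875)
(265, 206, 31, 25) ((280.1044006347656, 218.56593322753906), 15.11509895324707) 159.5 ((279.94268798828125, 219.2467498779297), (25.01940155029297, 27.169309616088867), 86.6144790649414)
(266, 192, 33, 27) ((281.5, 208.0), 17.923547744750977) 197.0 ((280.68658447265625, 210.0703125), (32.04539108276367, 33.46104049682617), 126.24726867675781)
```

View pics/w2.png

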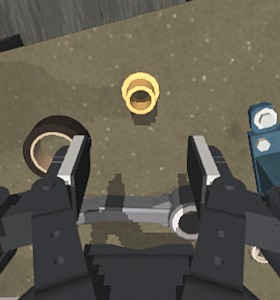

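The bush stands at full-image (280,219), its bore about 21 px across a 31 px body. That is about 15 mm, so this is the 16 mm bush.

Run:
```python
from h import *
d=load("wrist2"); print(ray(d,280,218.6,24), ray(d,280.5,206.5,4),d["xyz"])
```

```text
[ 521.43040969 -274.07255816   24.        ] [ 520.98756018 -276.55022736    4.        ] [ 522.32701828 -350.81974921  229.07137334]
```

```bash
python3 -m pendant '[[0.005,0.0018,0.02,0,0,0,0.05],[0,0,0.03,0,0,0,0.05],[0,0,0.025,0,0,0,0.05],[0,0,0.0065,0,0,0,0.05],[0,0,0,0,0,0,0.05],[0,0,0,0,0,0,0.015],[0,0,0,0,0,0,0.015],[0,0,0,0,0,0,0.015],[0,0,0,0,0,0,0.015],[0,0,0,0,0,0,0.015]]'
python3 - <<'E'
from h import *
s=arm.read_state(); print(s["position"],s["ee_rot"])
E
```

```text
clock: 2.65
position: [520.7, -275.2, 30.9]
ee_rot: [0.707, -0.707, 0.002, -0.001]
contact_force: [0.2, 1.6, 6.1]
gripper_width: 19.6
grasp_force: 58.5
[ 520.65964166 -275.20513178   30.90787379] [ 0.70736077 -0.70684978  0.00178942 -0.00096134]
```

```bash
python3 -m pendant '[[0,0,-0.03,0,0,0,0.015],[0,0,-0.045,0,0,0,0.015],[-0.04,0.002,-0.019,0,0,0,0.015],[-0.045,0.002,0,0,0,0,0.015],[-0.045,0.002,0,0,0,0,0.015],[-0.045,0.002,0,0,0,0,0.015],[-0.045,0.002,0,0,0,0,0.015],[-0.045,0.002,0,0,0,0,0.015],[-0.03,0,0,0,0,0,0.015],[0,0,0,0,0,0,0.015],[0,0,0,0,0,0,0.015],[0,0,0,0,0,0,0.015]]'
python3 - <<'E'
from h import *
d=shot("wrist","wrist3"); s=arm.read_state(); print(s["position"],s["ee_rot"])
for p in [(508,-24,50),(508,-24,18),(637,-22,34)]: print(proj(d,p))
print(proj(d,s["position"]+[0,0,-7]),proj(d,s["position"]+[0,0,-31]))
im=cv2.imread("pics/wrist3.png");cv2.imwrite("pics/w3.png",cv2.resize(im[60:340,40:400],None,fx=2,fy=2))
E
```

```text
clock: 3.85
position: [507.0, 19.3, 122.9]
ee_rot: [-0.707, 0.707, 0.0, -0.0]
contact_force: [-0.3, -0.1, -0.6]
gripper_width: 19.6
grasp_force: 58.9
[507.00473807  19.06850465 122.85202377] [-7.06549827e-01  7.07663292e-01  5.79610579e-05 -6.28808396e-05]
[275.52404947 169.18336936]
[275.84456773 160.39492649]
[ 85.45159209 167.81983183]
[277.06949532 288.23707653] [277.17993121 263.11347864]
```

View pics/w3.png

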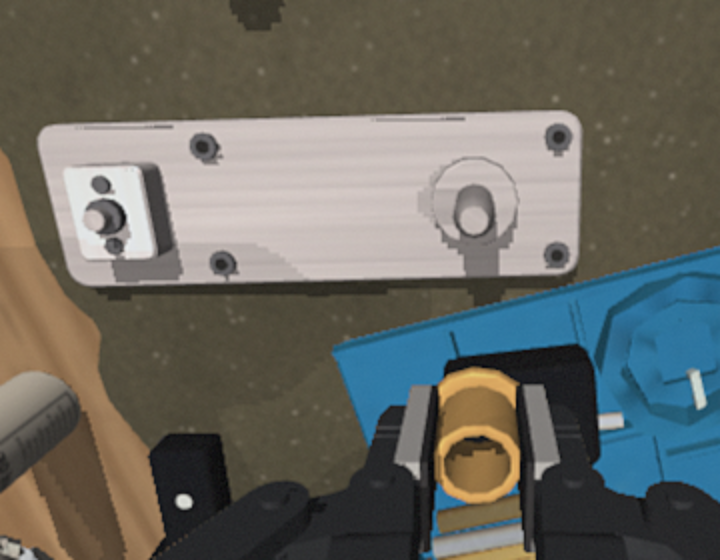

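The plate is clear here: the pin tip is at full-image (276.5,169.5), its shoulder at (277.5,160.5) and the stop top at (89,168). The held bush's top ring centre is at (278.5,292).

Run:
```python
from h import *
d=load("wrist3")
for n,u,v,z in [("pin",276.5,169.3,50),("sh",277.3,160.3,18),("stop",88.5,168.5,34),("bush",278.5,291.8,115.9)]: print(n,ray(d,u,v,z))
```

```text
pin [507.38879304 -23.92462134  50.        ]
sh [506.94403051 -24.06671879  18.        ]
stop [635.02602908 -21.52894294  34.        ]
bush [506.33937166  20.97138754 115.9       ]
```

```bash
python3 -m pendant '[[0.022,-0.0006,0,0,0,0,0.015],[0.0222,0,0,0,0,0,0.015],[0,0,0.02,0,0,0,0.015],[0,0,0.016,0,0,0,0.015],[0,0,0,0,0,0,0.015],[0,0,0,0,0,0,0.015],[0,0,0.004,0,0,0,0.015],[0,0,0.004,0,0,0,0.015],[0,0,0.002,0,0,0,0.015],[0,0,0,0,0,0,0.015]]'
python3 - <<'E'
from h import *
s=arm.read_state(); print(s["position"],s["wrist_torque"])
d=shot("side","side1");im=cv2.imread("pics/side1.png");u,v=proj(d,(507,-24,50)).astype(int);a=cv2.resize(im[v-50:v+50,u-50:u+50],(400,400),interpolation=cv2.INTER_CUBIC)
d=shot("scene","scene1");im=cv2.imread("pics/scene1.png");u,v=proj(d,(507,-24,50)).astype(int);b=cv2.resize(im[v-50:v+50,u-50:u+50],(400,400),interpolation=cv2.INTER_CUBIC)
cv2.imwrite("pics/p1.png",np.hstack([a,b]))
E
```

```text
clock: 4.9
position: [507.6, -24.1, 76.6]
ee_rot: [0.707, -0.707, -0.0, 0.0]
contact_force: [-0.4, -0.3, -0.3]
gripper_width: 19.7
grasp_force: 58.9
[507.62784766 -24.0964015   76.64746888] [-0.03885136  0.00329921 -0.00181571]
```

```bash
python3 -m pendant '[[0.0008,0,0.003,0,0,0,0.015],[0,0,0.003,0,0,0,0.015],[0,0,0.003,0,0,0,0.015],[0,0,0.002,0,0,0,0.015],[0,0,0,0,0,0,0.015]]'
python3 - <<'E'
from h import *
s=arm.read_state(); print(s["position"],s["wrist_torque"])
E
```

```text
clock: 5.5
position: [507.5, -25.0, 65.4]
ee_rot: [-0.707, 0.707, 0.0, -0.0]
contact_force: [0.7, -0.7, -0.6]
gripper_width: 20.0
grasp_force: 58.9
[507.52233362 -25.03344351  65.36668495] [ 0.02333807 -0.03554956 -0.00949446]
```

It's 10 mm past the nose with no force, so it fits.

```bash
python3 -m pendant '[[0,0,0.006,0,0,0,0.015],[0,0,0.006,0,0,0,0.015],[0,0,0.003,0,0,0,0.015],[0,0,0.001,0,0,0,0.015],[0,0,0,0,0,0,0.015]]'
python3 - <<'E'
from h import *
s=arm.read_state(); print(s["position"],s["wrist_torque"])
E
```

```text
clock: 6.0
position: [507.7, -25.0, 49.5]
ee_rot: [0.707, -0.707, -0.0, 0.0]
contact_force: [0.6, 0.3, -0.7]
gripper_width: 20.2
grasp_force: 58.9
[507.70731197 -24.99888669  49.54611081] [-0.00694303  0.01396203  0.08116754]
```

```bash
python3 -m pendant '[[0,0,0,0,0,0,0.05],[0,0,0,0,0,0,0.05],[0,0,0,0,0,0,0.05],[0,0,-0.025,0,0,0,0.05],[0,0,-0.04,0,0,0,0.05],[0.032,-0.036,0,0,0,0,0.05],[0.035,-0.038,0,0,0,0,0.05],[0.035,-0.038,0,0,0,0,0.05],[0.035,-0.038,0,0,0,0,0.05],[0,0,0,0,0,0,0.05],[0,0,0,0,0,0,0.05]]'
python3 - <<'E'
from h import *
d=shot("wrist","wrist4"); s=arm.read_state(); print(s["position"])
p=proj(d,(661.5,-166,24)); print(p)
im=cv2.imread("pics/wrist4.png"); hsv=cv2.cvtColor(im,cv2.COLOR_BGR2HSV); m=cv2.inRange(hsv,(15,110,90),(35,255,255))
cs,_=cv2.findContours(m,cv2.RETR_CCOMP,cv2.CHAIN_APPROX_NONE)
for k in cs:
    c,r=cv2.minEnclosingCircle(k)
    if cv2.contourArea(k)>60 and np.hypot(*(p-c))<40: print(cv2.boundingRect(k),c,cv2.contourArea(k))
u,v=p.astype(int); a=cv2.resize(im[v-40:v+40,u-40:u+40],(400,400),interpolation=cv2.INTER_CUBIC)
d=shot("side","side2");im=cv2.imread("pics/side2.png");u,v=proj(d,(507,-24,35)).astype(int);b=cv2.resize(im[v-40:v+40,u-40:u+40],(400,400),interpolation=cv2.INTER_CUBIC)
cv2.imwrite("pics/p2.png",np.hstack([a,b]))
E
```

```text
clock: 7.1
position: [653.9, -159.4, 113.7]
ee_rot: [-0.706, 0.708, 0.001, -0.0]
contact_force: [-0.2, 1.0, -0.4]
gripper_width: 50.1
grasp_force: 0.0
[ 653.25962813 -158.61940282  114.08093137]
[266.51685825 215.25152171]
(248, 189, 38, 42) (266.6611633300781, 209.4338836669922) 1170.5
(257, 208, 18, 11) (265.5, 215.5) 134.0
```

View pics/p2.png

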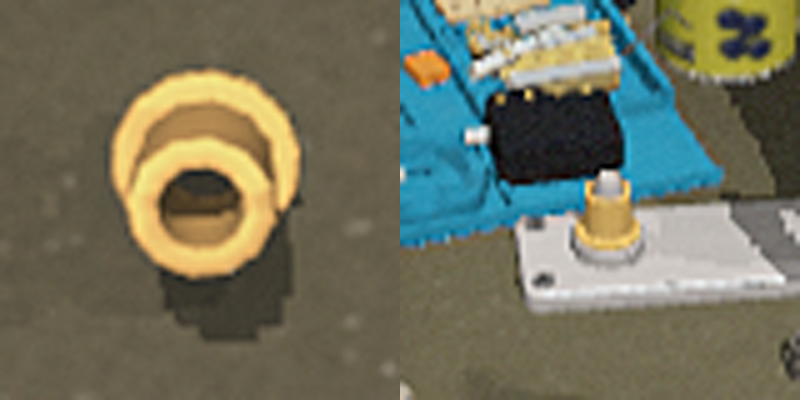

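Left: the scrap bush's top centre is at about (265.9,216), matching the estimate. Right: the fit bush sits flange down on the shoulder with the pin tip showing.

```bash
python3 -m pendant '[[0.0066,-0.0086,0.02,0,0,0,0.04],[0,0,0.03,0,0,0,0.04],[0,0,0.027,0,0,0,0.04],[0,0,0.0065,0,0,0,0.04],[0,0,0,0,0,0,0.04],[0,0,0,0,0,0,0.015],[0,0,0,0,0,0,0.015],[0,0,0,0,0,0,0.015],[0,0,0,0,0,0,0.015]]'
python3 - <<'E'
from h import *
s=arm.read_state(); print(s["position"],s["ee_rot"])
E
```

```text
clock: 8.1
position: [663.9, -165.0, 33.7]
ee_rot: [0.707, -0.707, 0.001, -0.001]
contact_force: [-1.5, 1.8, 6.2]
gripper_width: 19.6
grasp_force: 59.0
[ 663.93952236 -164.95488187   33.66460947] [ 0.70733738 -0.70687379  0.00136057 -0.00119178]
```

```bash
python3 -m pendant '[[0,0,-0.03,0,0,0,0.015],[0,0,-0.045,0,0,0,0.015],[-0.021,0.0323,-0.02,0,0,0,0.015],[-0.021,0.0323,-0.02,0,0,0,0.015],[-0.021,0.0323,-0.02,0,0,0,0.015],[-0.021,0.0323,-0.01,0,0,0,0.015],[-0.021,0.0323,0,0,0,0,0.015],[-0.021,0.0323,0,0,0,0,0.015]]'
python3 -m pendant '[[-0.036,0.0155,0,0,0,0,0.015],[-0.036,0.0155,0,0,0,0,0.015],[-0.036,0.0155,0,0,0,0,0.015],[-0.036,0.0155,0,0,0,0,0.015],[-0.036,0.0155,0,0,0,0,0.015],[-0.036,0.0155,0,0,0,0,0.015],[-0.036,0.0155,0,0,0,0,0.015],[-0.036,0.0155,0,0,0,0,0.015],[-0.03,0.015,0,0,0,0,0.015],[0,0,0,0,0,0,0.015],[0,0,0,0,0,0,0.015],[0,0,0,0,0,0,0.015]]'
python3 - <<'E'
from h import *
d=shot("wrist","wrist5"); s=arm.read_state(); print(s["position"])
print(proj(d,(331,285,22)),proj(d,s["position"]+[0,0,-34]))
im=cv2.imread("pics/wrist5.png"); cv2.imwrite("pics/w5.png",im)
E
```

```text
clock: 8.9
position: [467.7, -38.7, 177.0]
ee_rot: [-0.707, 0.707, -0.0, 0.001]
contact_force: [0.4, 0.1, -1.6]
gripper_width: 19.4
grasp_force: 58.9
clock: 10.1
position: [329.9, 278.0, 176.3]
ee_rot: [-0.707, 0.707, 0.0, -0.0]
contact_force: [-0.3, -0.7, 0.0]
gripper_width: 19.5
grasp_force: 58.9
[330.07436694 277.86441727 176.31294245]
[276.33810951 205.22204624] [276.95596312 260.68671187]
```

View pics/w5.png

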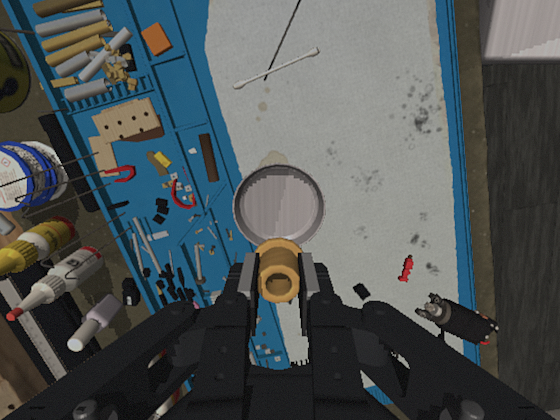

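The dish rim spans (233–325, from 165), so its centre is at about (279,210), and the held bush is at (279,265). That puts the dish at about (328.5,290).

```bash
python3 -m pendant '[[-0.012,0.0017,0.025,0,0,0,0.015],[0,0,0.04,0,0,0,0.015],[0,0,0.04,0,0,0,0.015],[0,0,0.018,0,0,0,0.015],[0,0,0.004,0,0,0,0.015],[0,0,0.003,0,0,0,0.015],[0,0,0,0,0,0,0.015],[0,0,0,0,0,0,0.015]]'
```

```text
clock: 10.95
position: [328.8, 291.4, 47.4]
ee_rot: [-0.707, 0.707, 0.0, 0.001]
contact_force: [0.4, -0.4, -0.8]
gripper_width: 19.3
grasp_force: 58.9
```

```bash
python3 -m pendant '[[0,0,0.003,0,0,0,0.015],[0,0,0.0015,0,0,0,0.015],[0,0,0,0,0,0,0.015],[0,0,0,0,0,0,0.035],[0,0,0,0,0,0,0.035],[0,0,0,0,0,0,0.035],[0,0,-0.03,0,0,0,0.035],[0,0,-0.04,0,0,0,0.035],[0,0,-0.045,0,0,0,0.05],[0,0,-0.04,0,0,0,0.05],[0,0,0,0,0,0,0.05]]'
python3 - <<'E'
from h import *
d=shot("wrist","wrist6"); s=arm.read_state(); print(s["position"])
im=cv2.imread("pics/wrist6.png"); hsv=cv2.cvtColor(im,cv2.COLOR_BGR2HSV)
m=cv2.inRange(hsv,(15,110,90),(35,255,255))
for z in (32.5,8.5): print(proj(d,(328.5,290.5,z)))
cs,_=cv2.findContours(m,cv2.RETR_EXTERNAL,cv2.CHAIN_APPROX_NONE)
for k in cs:
    c,r=cv2.minEnclosingCircle(k)
    if cv2.contourArea(k)>200: print(c,r)
E
```

```text
clock: 12.05
position: [330.1, 293.6, 202.4]
ee_rot: [0.708, -0.707, -0.001, -0.006]
contact_force: [-0.1, 0.2, -0.1]
gripper_width: 49.7
grasp_force: 0.0
[328.91208041 292.07458228 199.49856529]
[280.51927195 188.4742086 ]
[280.50500251 182.25822531]
(62.5, 200.0) 16.620868682861328
(19.23706817626953, 217.65301513671875) 32.870269775390625
(281.4375, 183.96875) 14.534709930419922
(130.5, 58.5) 17.902612686157227
(96.0, 31.0) 35.51066207885742
```

The scrap bush stands centred in the dish: blob at (281,184), expected (280.5,185). Now the lever.

```bash
python3 -m pendant '[[0.037,-0.0155,0,0,0,0,0.05],[0.037,-0.0155,0,0,0,0,0.05],[0.037,-0.0155,0,0,0,0,0.05],[0.037,-0.0155,0,0,0,0,0.05],[0.037,-0.0155,0,0,0,0,0.05],[0.037,-0.0155,0,0,0,0,0.05],[0.037,-0.0155,0,0,0,0,0.05],[0.037,-0.0155,0,0,0,0,0.05],[0.037,-0.0155,0,0,0,0,0.05],[0.0423,-0.0187,0.0165,0,0,0,0.05],[0.0423,-0.0187,0.0165,0,0,0,0.05],[0.0423,-0.0187,0.0165,0,0,0,0.05]]'
python3 -m pendant '[[0,0,0,0,0,-8.5,0.05],[0,0,0,0,0,-8.5,0.05],[0,0,0,0,0,-8.5,0.05],[0,0,0,0,0,-8.5,0.05],[0,0,0,0,0,-8.5,0.05],[0,0,0,0,0,-8.5,0.05],[0,0,0,0,0,-8.5,0.05],[0,0,0,0,0,-8.5,0.05],[0,0,0,0,0,-8.5,0.05],[0,0,0,0,0,-8.5,0.05],[0,0,0,0,0,-2.8,0.05],[0,0,0,0,0,0,0.05]]'
python3 - <<'E'
from h import *
from scipy.spatial.transform import Rotation as Ro
d=shot("wrist","wrist7"); s=arm.read_state(); print(s["position"],Ro.from_quat(s["ee_rot"]).as_matrix().round(3).tolist(),s["joints"])
print(d["xyz"],proj(d,(477.4,-165.6,24)),proj(d,(607.8,-170.5,32)),proj(d,(524.4,-167.4,20)))
cv2.imwrite("pics/w7.png",cv2.imread("pics/wrist7.png"))
E
```

```text
clock: 13.3
position: [523.4, -170.8, 145.0]
ee_rot: [-0.707, 0.707, 0.001, -0.001]
contact_force: [0.6, 0.6, 1.3]
gripper_width: 50.2
grasp_force: 0.0
clock: 14.5
position: [522.8, -169.0, 145.5]
ee_rot: [1.0, -0.019, -0.002, -0.0]
contact_force: [-0.8, 1.1, -0.1]
gripper_width: 50.0
grasp_force: 0.0
[ 522.93024944 -169.00261716  145.78227237] [[0.999, -0.04, -0.003], [-0.04, -0.999, 0.0], [-0.003, -0.0, -1.0]] [-1.77004250e-02  3.66159556e-01 -3.27021652e-01 -3.77801542e-04
 -8.80658898e-01  1.54896651e+00]
[ 603.52739013 -172.97039641  262.42528612] [275.89684314 257.48685335] [274.91608657  97.51968351] [275.7071159  204.47852677]
```

View pics/w7.png

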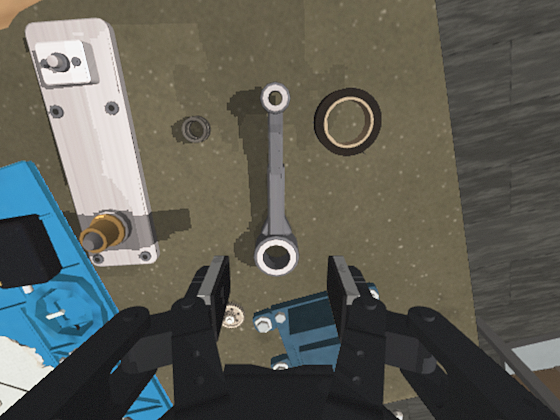

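The lever lies straight up the image with its eye at (275,97) and bore at (276,257), matching the projections. The fit bush is on the pin at (105,232).

```bash
python3 -m pendant '[[0.0014,-0.0016,0.03,0,0,0,0.05],[0,0,0.04,0,0,0,0.05],[0,0,0.032,0,0,0,0.05],[0,0,0.012,0,0,0,0.05],[0,0,0.002,0,0,0,0.05],[0,0,0,0,0,0,0.05]]'
python3 - <<'E'
from h import *
s=arm.read_state(); print(s["position"],s["ee_rot"])
E
```

```text
clock: 15.15
position: [526.0, -167.7, 31.8]
ee_rot: [1.0, -0.019, 0.0, 0.0]
contact_force: [-0.6, 0.3, 0.8]
gripper_width: 50.2
grasp_force: 0.0
[ 525.96702331 -167.66021917   31.82385578] [ 9.99816510e-01 -1.91502753e-02  4.33112136e-04  1.62079391e-04]
```

```bash
python3 -m pendant '[[-0.0016,0,0.0038,0,0,0,0.05],[0,0,0,0,0,0,0.05],[0,0,0,0,0,0,0.005],[0,0,0,0,0,0,0.005],[0,0,0,0,0,0,0.005],[0,0,0,0,0,0,0.005],[0,0,0,0,0,0,0.005],[0,0,0,0,0,0,0.005]]'
python3 - <<'E'
from h import *
s=arm.read_state(); print(s["position"],s["ee_rot"],s["wrist_torque"])
E
```

```text
clock: 15.95
position: [524.0, -167.5, 28.3]
ee_rot: [1.0, -0.019, 0.0, 0.0]
contact_force: [-0.6, 0.8, 5.4]
gripper_width: 12.4
grasp_force: 60.7
[ 524.03257456 -167.49474527   28.26696843] [ 9.99818360e-01 -1.90535405e-02  4.51264524e-04  8.05981430e-05] [ 0.30216191  0.37245764 -0.03081208]
```

```bash
python3 -m pendant '[[0,0,-0.005,0,0,0,0.005],[0,0,-0.012,0,0,0,0.005],[0,0,-0.025,0,0,0,0.005],[0,0,-0.035,0,0,0,0.005],[0,0,-0.025,0,0,0,0.005],[0,0,-0.006,0,0,0,0.005],[0,0,0,0,0,0,0.005],[0,0,0,0,0,0,0.005],[0,0,0,0,0,0,0.005]]'
python3 - <<'E'
from h import *
s=arm.read_state(); print(s["position"],s["ee_rot"],s["wrist_torque"])
d=shot("wrist","wrist8"); im=cv2.imread("pics/wrist8.png")
shot("side","side8"); b=cv2.imread("pics/side8.png")
cv2.imwrite("pics/p8.png",np.hstack([im[:,100:460],b[130:370,160:420][:240].repeat(1,0) if 0 else cv2.resize(b[130:370,160:411],(439,420))]))
p=s["position"]-[0,0,28.3]
x=np.array([np.cos(np.radians(2.2)),-np.sin(np.radians(2.2)),0])
for q in (p-46.5*x+[0,0,24],p+83.5*x+[0,0,32]): print(proj(d,q),proj(load("side8"),q))
E
```

```text
clock: 16.85
position: [522.5, -167.4, 133.7]
ee_rot: [1.0, -0.019, -0.002, -0.0]
contact_force: [-0.1, 0.2, -3.7]
gripper_width: 12.4
grasp_force: 59.7
[ 522.47673124 -167.37697576  133.67600663] [ 9.99810206e-01 -1.93847445e-02 -1.93661624e-03 -1.84396952e-04] [ 0.00282736 -0.02284014  0.05526686]
[277.15572119 369.17346545] [261.72020965 232.60453557]
[276.10636839  95.68658017] [330.42857194 227.33065747]
```

View pics/p8.png

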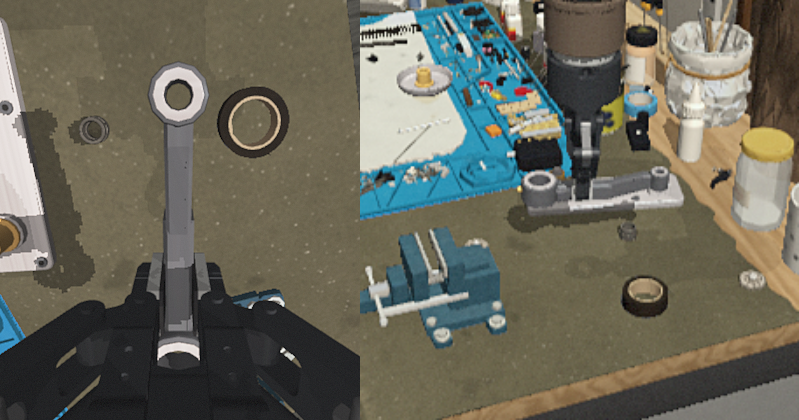

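The lever is held level. In the wrist view the eye is at (279,95). In the side half the bore is at (541,181), the eye at (660,173), and the scrap bush is standing in the dish.

```bash
python3 -m pendant '[[0.004,-0.02,0,0,0,0,0.005],[0.006,-0.035,0,0,0,0,0.005],[0.006,-0.035,0,0,0,0,0.005],[0.006,-0.035,0,0,0,0,0.005],[0.004,-0.02,0,0,0,-1.5,0.005],[0,0,0.008,0,0,-1.5,0.005],[0,0,0.012,0,0,0,0.005],[0,0,0.009,0,0,0,0.005],[0,0,0.003,0,0,0,0.005],[0,0,0,0,0,0,0.005],[0,0,0,0,0,0,0.005]]'
cat > chk.py <<'E'
from h import *
from scipy.spatial.transform import Rotation as Ro
s=arm.read_state(); M=Ro.from_quat(s["ee_rot"]).as_matrix(); p=s["position"]
print(p,M.round(4).tolist(),s["wrist_torque"])
a=-46.6; X=M[:,0]; Z=M[:,2]
print("bore under",p+a*X+28.3*Z,"eye",p+(a+130)*X+16.3*Z, "yaw",np.degrees(np.arctan2(X[1],X[0])))
E
python3 chk.py
python3 - <<'E'
from h import *
# plate long-edge angle from wrist3 by mask and from scene0
d=load("wrist3"); im=cv2.imread("pics/wrist3.png"); hsv=cv2.cvtColor(im,cv2.COLOR_BGR2HSV)
pts=[]
for u in range(80,310,5):
    col=im[100:140,u].astype(int).sum(1); g=np.diff(col); i=g.argmax(); pts.append(ray(d,u,100+i+.5,10)[:2])
pts=np.array(pts); k=np.polyfit(pts[:,0],pts[:,1],1)
r=pts[:,1]-np.polyval(k,pts[:,0]); g=abs(r-np.median(r))<1.5; k=np.polyfit(*pts[g].T,1); print("edge deg",np.degrees(np.arctan(k[0])),"centreline y at 507.4:",np.polyval(k,507.4)+31,g.sum(),len(g))
E
```

```text
clock: 18.05
position: [555.3, -24.2, 103.5]
ee_rot: [1.0, 0.007, 0.0, 0.0]
contact_force: [0.2, 0.4, -3.8]
gripper_width: 12.6
grasp_force: 59.7
[555.34487136 -24.19124883 103.54895927] [[0.9999, 0.0131, 0.0002], [0.0131, -0.9999, -0.0002], [0.0002, 0.0002, -1.0]] [ 0.00118046 -0.0238148  -0.03378298]
bore under [508.75315331 -24.80390289  75.24195548] eye [638.74024809 -23.10512493  87.26149552] yaw 0.7479180873318447
edge deg 1.3977020074330915 centreline y at 507.4: -23.789759355185687 46 46
```

```bash
python3 -m pendant '[[-0.0012,-0.001,0.004,0,0,-0.25,0.005],[0,0,0,0,0,0,0.005],[0,0,0,0,0,0,0.005]]'; python3 chk.py
python3 - <<'E'
from h import *
T=[]
for c in("side","scene"):
    d=shot(c,c+"9"); im=cv2.imread(f"pics/{c}9.png"); u,v=proj(d,(570,-23,60)).astype(int); r=52
    for n,p in(("pin",(507.5,-24,50)),("stop",(637.4,-21.8,34)),("boretop",(507.5,-24,94)),("eyetop",(637.4,-21.8,102))): print(c,n,np.round(proj(d,p),1),np.round((proj(d,p)-[u-r,v-r])*400/(2*r)))
    T.append(cv2.resize(im[v-r:v+r,u-r:u+r],(400,400),interpolation=cv2.INTER_CUBIC))
cv2.imwrite("pics/p9.png",np.hstack(T))
E
```

```text
clock: 18.35
position: [554.0, -22.6, 99.6]
ee_rot: [1.0, 0.009, 0.0, -0.0]
contact_force: [-0.6, -0.8, -2.7]
gripper_width: 11.9
grasp_force: 59.7
[553.9550827  -22.61393986  99.62606604] [[0.9998, 0.0183, 0.0001], [0.0183, -0.9998, 0.0], [0.0001, -0.0, -1.0]] [ 0.00380071 -0.0041398   0.00201777]
bore under [507.36642434 -23.46792403  71.32027823] eye [637.3430917 -21.085035   83.336425 ] yaw 1.0503274844023494
side pin [272.2 225.7] [ 93. 222.]
side stop [330.2 228.4] [316. 232.]
side boretop [272.2 208.6] [ 93. 156.]
side eyetop [331.9 202.3] [323. 132.]
scene pin [288.5 200.8] [290. 242.]
scene stop [241.6 191.3] [110. 205.]
scene boretop [288.4 187.5] [290. 190.]
scene eyetop [239.5 170.9] [102. 126.]
```

View pics/p9.png

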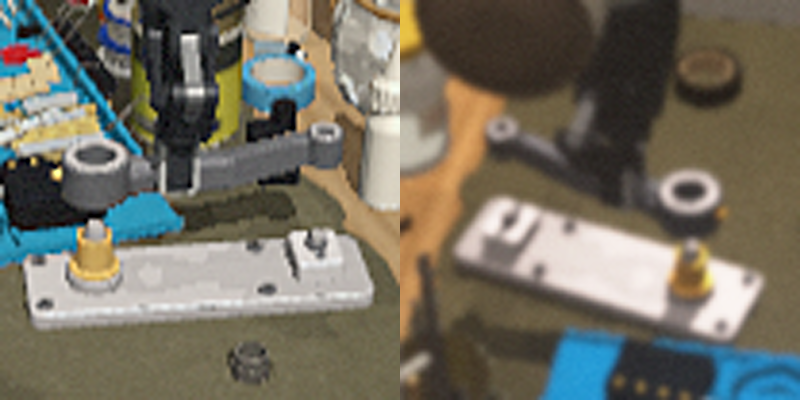

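Both views show the bore above the pin, offset no more than about 1 px: side (97,154) over (97,224), scene (690,191) over (691,245). The eye is over the stop, and the lever is level. One small nudge, then I hand in.

```bash
python3 -m pendant '[[0,0.0006,0,0,0,0,0.005],[0,0,0,0,0,0,0.005],[0,0,0,0,0,0,0.005]]'; python3 chk.py; python3 -c "
from bench import arm
print(arm.job_done())"
```

```text
clock: 18.75
position: [554.1, -23.2, 99.6]
ee_rot: [1.0, 0.009, 0.0, -0.0]
contact_force: [0.2, -0.2, -3.5]
gripper_width: 12.5
grasp_force: 59.7
[554.0601859  -23.21284194  99.56701036] [[0.9998, 0.0184, 0.0001], [0.0184, -0.9998, 0.0], [0.0001, -0.0, -1.0]] [-0.01792542  0.02106635 -0.02692085]
bore under [507.4709443  -24.0680965   71.26222088] eye [637.44781134 -21.68205805  83.27558243] yaw 1.0516846075087816
the job is handed in; nothing more can be done
None
```

The job is handed in at 18.75 s: the 16 mm bush is home on the pin, flange down, the 12.4 mm bush is in the scrap dish, and the lever is held level about 6 cm above the plate (2 cm above the pin tip), with its bore over the pin and its eye over the stop screw to within 1–2 mm by my measurements.

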